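# Close up the tool case

## Robot

A 7-joint arm with a two-finger parallel gripper is mounted at the origin on the work surface. World frame = base frame: x ahead of the robot, y to its left, z up, the work surface at z = 0. Lengths are in m, angles in rad, forces in N, time in s.
With the tool pointing down it reaches from about 0.425 to 0.95 m from the base axis. Payload 4.7 kg.
Tool frame: the origin (TCP) lies on the centre line of the jaws, within the pads' length; the fingertips stand robot.nose_length ahead of it and the grasp point (between the pads) lies 8 mm behind it (robot.nose_length is the distance from the TCP to the fingertips, in m); z points along the fingers, x is the direction in which the jaws open and shut, and the axes are right-handed (so a half turn about z gives the same grasp; the last joint's range is limited). The gripper opens to 85 mm and grips with 20 to 120 N. Pads are 22 mm wide; open, the fingers measure 114 mm over their backs; the gripper's body (76 mm by 85 mm) begins 54 mm behind the grasp point. The pads swing forward as they close: fully open they stand 13 mm farther back than shut.
Start: joints at [-1.199, 0.469, -0.049, 1.532, 0.024, 1.141, -0.082], TCP at [0.263, 0.622, 0.242] pointing down, gripper open.
Joint ranges: [-2.59, 2.59], [-0.33, 1.99], [-1.39, 1.29], [0.1, 2.45], [-1.04, 4.18], [0.21, 1.99], [-2.66, 2.66]. Speed limits (rad/s): [2.57, 2.57, 3.14, 3.14, 3.14, 3.14, 3.14].

## Interface

Orientations are given as [roll, pitch, yaw] about the fixed x, y, z axes, in that order (R = Rz(yaw) Ry(pitch) Rx(roll)).
In Python, from plant import robot gives the robot as it stands. Calls block until the motion is done:
- robot.goto(position, orientation): joint-space move of the TCP to a pose.
- robot.move_straight(position, vel=0.15, attitude=None, contact_N=None): straight line of the TCP; attitude=None keeps the orientation; vel is the mean speed in m/s. With contact_N (N) it stops when the force on the tool has changed by that much, and returns True; else False.
- robot.move_joints(angles): joint-space move.
- robot.grip(opening, strength=None): opening from 0.0 (shut) to 1.0 (fully open); strength is the grip in N (None keeps the last); returns when the fingers have stopped.
- robot.sleep(seconds).
- robot.inverse_kinematics(position, orientation): joint angles nearest the present ones, or None.
- robot.sense(): the state.
- robot.grab_frame(name): name is "scene" or "top" or "wrist"; returns a dict with "image" (420x560x3 uint8, red, green, blue), "range_z" (420x560 float32, m along the optical axis (not along the pixel's ray), 0 where there is no reading), "fx", "fy", "cx", "cy" (pixels), "R" (3x3) and "t" (3): a world point X has camera coordinates R X + t. Camera axes: x right, y down, z forward; pixel columns grow to the right and rows downward; lengths in m; the calibration is good to about 2 mm. A picture is of the moment at which its call begins.
A pose or a line that the arm cannot do raises robot.IKError and nothing moves.
- robot.close_job(): hands the job in, once; it reports no verdict.
The state is a dict: "t": time; "joint_pos": joint angles; "joint_velocities": joint speeds; "effort": joint torques, N m; "tcp_pos": TCP position; "tcp_rot": TCP orientation; "wrist_force": force on the tool from outside, world axes, zero at the start; "torque": the same for the moment, N m; "opening": opening from 0.0 (shut) to 1.0 (fully open).
Only numpy, scipy, OpenCV 4.12 (cv2) and the standard library are available. Lean on these libraries where they do the work, as an engineer would, in place of code of your own. Each camera call takes 0.05 s, during which the arm holds its last target. There are 200 camera calls.

## Task

Pack up the open tool case on the table with pushes of the fingertips alone, pinching nothing: push the upright tool panel away from you until it lies flat inside the case, and only then swing the lid fully shut over it. The case stays standing where it is, not lifted or pushed along the table, and the tools on the table and in the case are left alone.

Things in the scene. Friction and masses are not known exactly. Their poses are not given: they have to be found in the camera images.
- case: Loose black tool case, aluminium frame, 4 kg, 190 mm deep (x), 240 wide (y), 95 high to the rim, open on top, walls 6. Origin: centre of its underside, on the table. Its x axis points level from its front wall (latches, handle; robot's side) to its back wall, z up; turned up to 0.5 rad. Tools under 40 mm high lie around it, 40 mm or more from its ends.
- panel (a joint): Tool panel angle, rad: 0 = folded flat (stop), 1.57 upright, 1.75 = other stop. Bare aluminium board 85 mm from hinge to free edge, 190 wide, 6 thick; hinged 20 mm behind the outer front of the case, 17 below the rim; folds towards the case's back. Friction holds it at any angle; 2-3 N near the edge move it. Pens on its front face (not solid, 10 mm proud) up to 52 mm from the hinge, clear beyond.
- lid (a joint): Lid angle, rad: 0 = shut (stop), 1.57 upright, 1.8 = other stop. Shallow black lid, aluminium edge, 188 mm from hinge to free edge, 240 wide, 0.35 kg, inner side hollow 13 mm deep; outer face 22 mm from the plane of the hinge line. Hinged on top of the case's back rim; comes down on the front rim. A stiff hinge holds it at any angle; 2-5 N near the edge move it. It strikes an upright panel.
- panel_hinge (a point): Middle of the panel's hinge line (which runs along the case's y axis), in the mid-plane of the 6 mm board. Its x axis points along the board from the hinge to the free edge, its z axis out of the face that is up when the panel is folded.
- panel_edge (a point): Middle of the panel's free edge, on the face that is up when folded (which looks to the front when upright), 85 mm from the hinge.
- lid_hinge (a point): Middle of the lid's hinge line (which runs along the case's y axis). Its x axis points along the lid from the free edge towards the hinge, its z axis out of the lid's outer face.
- lid_edge (a point): Middle of the lid's free edge, on the outer face (up when shut, away from the robot when open): 188 mm from the hinge and 22 mm out.
- level: Small yellow spirit level, 75 x 40 x 16 mm, loose on the case's floor; leave it. Origin: centre of its underside.
- marker: Red marker, 100 mm long and 16 mm thick, loose on the case's floor; leave it.
- rule: Folded yellow rule, 160 x 20 x 16 mm, lying beside the case's left end. Leave it. Origin: centre of its underside.
- driver: Screwdriver with a red handle lying beside the case's right end. Leave it. Origin on its underside.
- pliers: Red-handled pliers lying on the table, about 180 mm long and 16 mm high. Leave them.
- cutters: Black-handled cutters lying on the table, about 160 mm long and 16 mm high. Leave them.
- tin: Round brass-coloured tin, 80 mm across, 38 mm high, on the table beyond the case. Leave it. Origin: centre of its underside.

How it is judged:
By the outcome, as a careful person would: the job done as asked, in the order asked, and still so for the second after the job is handed in, with the robot touching nothing.
It also fails if it takes over 51 s, if anything falls off the work surface, if the arm or the gripper's body presses on something with over 40 N, if the wrist force passes 120 N, or if a joint passes its speed limit or range.

## Working session

There is one attempt and no reset: what is moved stays moved. The work goes in short steps, each a Python script; the robot and the scene stay as the last script left them, time stands still between calls to the robot, and variables do not carry over. Pictures are saved under pics/ and viewed, about 8 in all and at most 12, crops included, and the job is handed in when it is done.

```bash
mkdir -p pics; ls; python3 - <<'E'
from plant import robot
import numpy as np, cv2
for n in ("scene","top"):
    f=robot.grab_frame(n)
    cv2.imwrite(f"pics/{n}0.png",f["image"][:,:,::-1]); np.savez(f"{n}0.npz",**f)
    print(n,f["fx"],f["cx"],f["cy"],-f["R"].T@f["t"],f["R"][2])
print(robot.nose_length,robot.sense())
E
```

```text
pics
scene 392.31911943954105 281.051467167989 207.9802246204046 [ 1.5728851  -0.37674713  0.9099735 ] [-0.72658563  0.27176629 -0.63104391]
top 445.52596146074666 278.44086478309134 211.13353932702344 [ 0.45839753 -0.00653422  1.41374966] [ 0.10910823 -0.00311205 -0.994025  ]
0.011 {'t': 0.1, 'joint_pos': array([-1.19890908,  0.46937383, -0.04862755,  1.53359752,  0.0241105 ,
        1.14098029, -0.08225495]), 'joint_velocities': array([ 6.77460114e-06, -2.85054351e-03,  3.10020543e-04, -3.66194718e-03,
       -1.19119857e-03, -2.59520760e-03,  4.94426432e-04]), 'effort': array([ 8.78451283e-04, -5.11511850e+01, -4.68618830e-02, -2.38392234e+01,
        1.07830451e-02,  4.36024988e-03, -5.44973432e-06]), 'tcp_pos': array([0.26311843, 0.62104987, 0.24134788]), 'tcp_rot': array([3.14153631e+00, 1.77201638e-03, 1.17011707e+00]), 'wrist_force': array([0.18635768, 0.91844077, 0.63246266]), 'torque': array([-0.04986955,  0.00936725,  0.01423891]), 'opening': 1.0007469023771092}
```

View pics/top0.png

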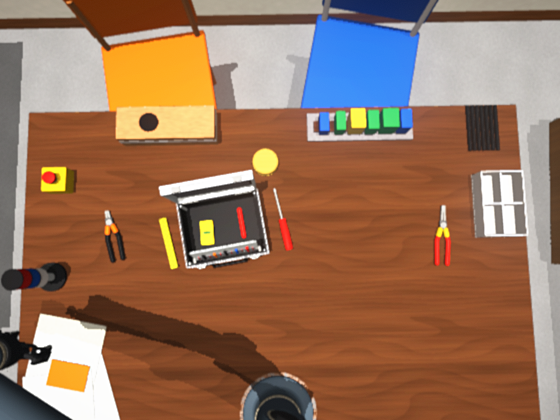

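View pics/scene0.png

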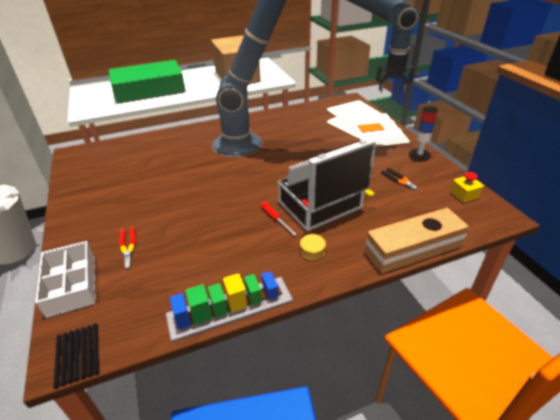

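The top view has the case at pixels (160–270, 170–270), with its front at row ~265 and the lid leaning open at the back (160–255, 180). The panel stands near the front wall. The tin is at (265,161), the driver at (283,220), the rule at (168,243). Next I'll enlarge a crop and add the depth.

```bash
cat > h.py <<'E'
import numpy as np, cv2
def cloud(f):
    z=f["range_z"]; v,u=np.indices(z.shape)
    c=np.stack([(u-f["cx"])/f["fx"]*z,(v-f["cy"])/f["fy"]*z,z],-1)
    P=(c-f["t"])@f["R"]; P[z==0]=np.nan
    return P
def ray(f,u,v,h):
    d=f["R"].T@np.array([(u-f["cx"])/f["fx"],(v-f["cy"])/f["fy"],1]); o=-f["R"].T@f["t"]
    return o+d*(h-o[2])/d[2]
E
python3 - <<'E'
from h import *
f=dict(np.load("top0.npz")); P=cloud(f)
im=f["image"][165:275,150:275,::-1]
a=cv2.resize(im,None,fx=6,fy=6,interpolation=cv2.INTER_CUBIC)[:600]
cv2.imwrite("pics/crop.png",a)
z=P[...,2]
np.set_printoptions(linewidth=250)
print("rows v, cols u 160..285 step 5; z mm")
print("     ",np.arange(160,290,5))
for v in range(168,276,3): print(v,np.nan_to_num(z[v,160:290:5]*1000).astype(int))
E
```

```text
rows v, cols u 160..285 step 5; z mm
      [160 165 170 175 180 185 190 195 200 205 210 215 220 225 230 235 240 245 250 255 260 265 270 275 280 285]
168 [ 3  5  2  0  0  0  0 -6 -5  0  0 -1  4 -8 -3 -2 -2  0 -1 35 36 39 32 39  0  0]
171 [ -3  -5  -2   1  -5  -6  -4   1  -1   0   0  -1   0   0   2   3   5  -3 285  -4  39  34  38   4   0   0]
174 [  1  -3   1  -2   3  -2  -4   1  -3  -1   1  -2  -2  -2 282 285 279 284 284  -3   0  19   0   3   3  -2]
177 [  4   0 -12   0   0   4   5  -4   0  -1  -2 282 285 285 283 286 288 285 281   0   1   7  -2   1   0   0]
180 [ -6   0   0   2   2   3  -4   0 283 283 285 284 282 283 284 286 288 284 177  -2   1   2   2   1   3   0]
183 [  4   2   1   3  -2 286 283 282 284 281 284 282 281 283 279 194 177 164 131 113   0  -2   1   2  -1   0]
186 [ -4 284 285 286 286 284 282 281 282 285 281 199 184 175 158 138 127 113  98 142   0  -4  -5  -2   1  -2]
189 [285 283 281 287 282 285 284 285 196 183 169 150 135 118  98 101 100  98  96 104  -2  -3  -2  -2   0  -3]
192 [284 285 282 284 282 188 179 166 146 134 118 101 102 102 101  99  96  92  87  96   3   0   3 
[... 1840 characters left out ...]
3   5   3  96  90  -1   0   0   2]
255 [ -1   2  12   4  -1  92  52 135 122 115 113 119  91  10   6   5   8  96  96  92   1  -2  -5   0   2  -1]
258 [  0   0  23  13  -1  93  58  96  98 103   7   6   4  96  92  95  92  62   0  85   2  -2   0  -3   0  -3]
261 [ 4  0 10 16  2  4 67 83 10  7 90 97 99  7 -4 35 32 41  1  3  4  1 -6  0  3 -4]
264 [ 0  1 10 14 -3 -4 93 89 99 88 12  2 37 36 37 35 -1 -1  0  0 -2 -2  2  2 -5 -1]
267 [ 0 -2  0  0  0 -2 94 -1 84 71  0 38  2 -2  0  0  0  4  3 -2  0  1 -2  2 -3  0]
270 [ 4  3  0  5 -3  0  0 -1  5  1  1 -1  3 -1  0 -1 -8  0 -1 -2  1  2  0 -1 -1  0]
273 [ -1  -5  -2   0   0  -1   0  -1   0   1 -12  -3  -1   0   3  -7   2   0   0  -4   2   0  -3  -2   2  -2]
```

View pics/crop.png

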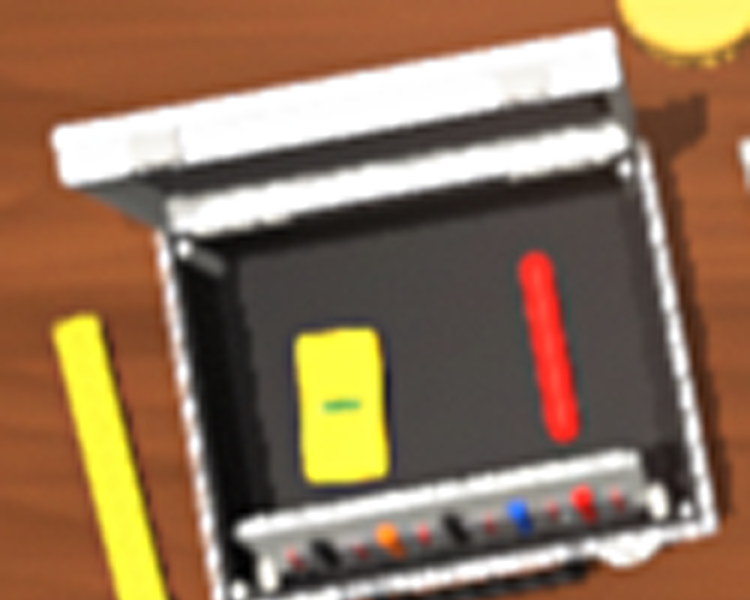

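The enlarged crop shows the rim's right outer edge from (650,150) to (716,525), its left outer edge from (160,235) to (215,590), and the front right corner at (716,525). The panel and lid are both close to upright. I'll compute poses from these.

```bash
python3 - <<'E'
from h import *
np.set_printoptions(precision=4,suppress=True)
f=dict(np.load("top0.npz")); P=cloud(f); z=P[...,2]
px=lambda x,y,h: ray(f,149.58+(x+.5)/6,164.58+(y+.5)/6,h)
R1,R2=px(650,150,.095),px(716,525,.095); L1,L2=px(160,235,.095),px(215,590,.095)
print("right",R1,R2,"left",L1,L2)
for a,b in((R1,R2),(L1,L2)): print("yaw",np.arctan2(a[1]-b[1],a[0]-b[0]))
sub=np.zeros(z.shape,bool); sub[185:275,172:275]=1
m=sub&(z>.084)&(z<.104)
r=cv2.minAreaRect(P[m][:,:2].astype(np.float32)); print("minrect",r)
# lid top edge
m=(z>.27)&(z<.30)&(P[...,0]>.4)&(P[...,1]>0)&(P[...,1]<.35)&(P[...,0]<1.0); 
r=cv2.minAreaRect(P[m][:,:2].astype(np.float32)); print("lid top",r,cv2.boxPoints(r),np.median(z[m]))
s=np.zeros(z.shape,bool); s[240:258,190:258]=1
m=s&(z>.15)&(z<.175); r=cv2.minAreaRect(P[m][:,:2].astype(np.float32)); print("panel top",r,cv2.boxPoints(r))
m=s&(z>.108)&(z<.175);q=P[m];A=np.c_[q[:,1:],np.ones(len(q))];print("panel x=ay+bz+c",np.linalg.lstsq(A,q[:,0],rcond=None)[0])
yaw=0.17
s[:]=0;s[180:200,170:255]=1
m=s&(z>.115)&(z<.27);q=P[m];A=np.c_[q[:,1:],np.ones(len(q))];print("lid",np.linalg.lstsq(A,q[:,0],rcond=None)[0],m.sum())
# crop corners lid top at .285 & panel top at .163
print("lid top corners",[px(*c,.285) for c in((55,135),(70,185),(612,32),(622,85))])
print("panel top corners", [px(*c,.163) for c in((240,530),(640,458))])
f=dict(np.load("scene0.npz")); im=f["image"][130:235,265:390,::-1]
cv2.imwrite("pics/sc.png",cv2.resize(im,None,fx=5.7,fy=5.7,interpolation=cv2.INTER_CUBIC))
E
```

```text
right [0.6689 0.0494 0.095 ] [0.482  0.0194 0.095 ] left [0.6305 0.2934 0.095 ] [0.4547 0.2653 0.095 ]
yaw 0.15905101240718755
yaw 0.15873327374060162
minrect ((0.5586224794387817, 0.1593237817287445), (0.21639376878738403, 0.24618946015834808), 9.382000923156738)
lid top ((0.6593484282493591, 0.1754334568977356), (0.023304060101509094, 0.24253325164318085), 9.445231437683105) [[0.628  0.2931]
 [0.6678 0.0539]
 [0.6907 0.0577]
 [0.6509 0.297 ]] 0.2832888764661376
panel top ((0.49662917852401733, 0.14712366461753845), (0.007730751298367977, 0.18729692697525024), 9.517827987670898) [[0.4773 0.2388]
 [0.5083 0.0541]
 [0.5159 0.0554]
 [0.485  0.2401]]
panel x=ay+bz+c [-0.1645  0.2683  0.478 ]
lid [-0.1599 -0.0465  0.6974] 477
lid top corners [array([0.6496, 0.2953, 0.285 ]), array([0.6279, 0.2887, 0.285 ]), array([0.6901, 0.0569, 0.285 ]), array([0.6669, 0.0529, 0.285 ])]
panel top corners [array([0.4825, 0.2398, 0.163 ]), array([0.5126, 0.0531, 0.163 ])]
```

The numbers agree with the sizes given: yaw ≈ 0.16, case front at s=0.479 along its own x axis, back at 0.669, lateral centre 0.066. The lid is about upright (edge at z=0.284) and the panel about 1.4 rad. Now I push the panel with the shut fingertips along an arc.

```bash
cat >> h.py <<'E'
YAW=0.162; EX=np.array([np.cos(YAW),np.sin(YAW)]); EY=np.array([-EX[1],EX[0]]); LAT=0.066
def tcp(s,ztip,lat=LAT): return np.r_[s*EX+lat*EY, ztip+0.011]   # case-frame s, tip height -> TCP
E
python3 - <<'E'
from h import *
from plant import robot
np.set_printoptions(precision=3,suppress=True)
f=robot.grab_frame("wrist"); st=robot.sense(); c=-f["R"].T@f["t"]-st["tcp_pos"]; y=st["tcp_rot"][2]
print("cam offset in tool x,y(world-up),z", c@[np.cos(y),np.sin(y),0],c@[np.sin(y),-np.cos(y),0],c[2])
for p in (YAW+np.pi/2,YAW-np.pi/2):
    for q in (tcp(.45,.35),tcp(.565,.081),tcp(.72,.26),tcp(.514,.117)):
        print(p,q,robot.inverse_kinematics(q,[np.pi,0,p]))
E
```

```text
cam offset in tool x,y(world-up),z -0.0015433736017699679 -0.07558856188892266 0.1306126238009761
1.7327963267948965 [0.433 0.138 0.361] [-0.577  0.003  0.178  1.863 -0.001  1.275  1.334]
1.7327963267948965 [0.547 0.156 0.092] [-0.382  0.472  0.039  1.93  -0.026  0.74   1.404]
1.7327963267948965 [0.7   0.181 0.271] [-0.354  0.529  0.067  1.372 -0.036  1.242  1.448]
1.7327963267948965 [0.497 0.148 0.128] [-0.429  0.352  0.072  2.022 -0.035  0.769  1.396]
-1.4087963267948966 [0.433 0.138 0.361] [-0.947 -0.016  0.548  1.879  0.009  1.276 -1.811]
-1.4087963267948966 [0.547 0.156 0.092] [-0.756  0.52   0.537  1.952 -0.374  0.769 -1.413]
-1.4087963267948966 [0.7   0.181 0.271] [-0.691  0.585  0.62   1.396 -0.342  1.269 -1.457]
-1.4087963267948966 [0.497 0.148 0.128] [-0.831  0.394  0.58   2.044 -0.301  0.786 -1.48 ]
```

```bash
python3 - <<'E'
from h import *
from plant import robot
np.set_printoptions(precision=3,suppress=True)
O=[np.pi,0,YAW+np.pi/2]
robot.grip(0.0)
robot.move_straight([.263,.622,.40],vel=.2)
robot.goto(tcp(.445,.30),O)
hs,hz,r,hb=.499,.078,.075,.011
pt=lambda th:(hs+r*np.cos(th)-.003*np.sin(th)-hb, hz+r*np.sin(th)+.003*np.cos(th))
robot.move_straight(tcp(pt(1.75)[0]-.015,pt(1.75)[1]),vel=.15)
st=robot.sense();print(st["t"],st["tcp_pos"],st["wrist_force"])
w0=st["wrist_force"]
for th in np.linspace(1.75,.15,13):
    c=robot.move_straight(tcp(*pt(th)),vel=.08,contact_N=12); st=robot.sense()
    print(round(th,2),c,st["t"],st["wrist_force"]-w0)
    if c: break
f=robot.grab_frame("top"); np.savez("top1.npz",**f)
cv2.imwrite("pics/top1.png",cv2.resize(f["image"][150:280,140:290,::-1],None,fx=4,fy=4))
E
```

```text
4.8833 [0.441 0.139 0.163] [ 0.328 -0.188  0.263]
1.75 False 5.225 [ 0.085 -0.523  0.65 ]
1.62 False 5.5 [-0.822  0.379 -0.517]
1.48 False 5.775 [ 0.037 -0.601 -1.118]
1.35 False 6.05 [-0.459 -0.304 -0.309]
1.22 False 6.325 [-0.345 -0.001 -0.521]
1.08 False 6.6 [-0.173  0.617 -0.854]
0.95 False 6.875 [-0.152  0.459 -0.792]
0.82 False 7.15 [-0.582 -0.052  0.238]
0.68 False 7.425 [-0.332  0.211 -0.659]
0.55 False 7.7 [-0.925  0.091 -0.671]
0.42 False 7.975 [ 0.249  0.933 -0.569]
0.28 False 8.25 [-0.356  0.28   0.521]
0.15 False 8.525 [-0.478 -0.583 -0.14 ]
```

View pics/top1.png

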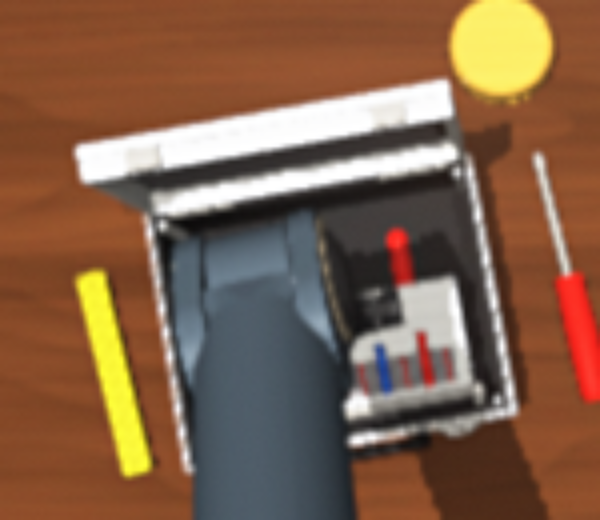

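The panel is folding, with its right part visible at (400–470, 280–410). The case sits where it was. I'll finish pressing it down.

```bash
python3 - <<'E'
from h import *
from plant import robot
np.set_printoptions(precision=3,suppress=True)
hs,hz,r,hb=.499,.078,.075,.011
s=hs+r-hb
print(robot.sense()["wrist_force"])
c=robot.move_straight(tcp(s,.070),vel=.02,contact_N=10); st=robot.sense()
print(c,st["tcp_pos"],st["tcp_pos"][2]-.011,st["wrist_force"],st["t"])
robot.move_straight(tcp(s-.005,.20),vel=.15)
robot.move_straight(tcp(.46,.40),vel=.2)
f=robot.grab_frame("wrist"); np.savez("wr.npz",**f)
cv2.imwrite("pics/wr.png",f["image"][:,:,::-1])
from h import cloud
P=cloud(f); a=(P[...,:2]@EX); b=(P[...,:2]@EY)-LAT
for s0 in np.arange(.505,.60,.01):
    m=(abs(a-s0)<.004)&(abs(b)<.06)&(P[...,2]<.2); print(round(s0,3),m.sum(),np.median(P[...,2][m]) if m.any() else 0)
E
```

```text
[ 0.232 -0.287  0.45 ]
True [0.545 0.156 0.092] 0.08106446905898385 [-1.637  0.587  7.084] 9.25
0.505 691 0.08061693905873131
0.515 562 0.08355050329612125
0.525 474 0.08378155754921937
0.535 426 0.0831377068824811
0.545 440 0.08057370494400504
0.555 466 0.08040205792056798
0.565 463 0.0805042991416174
0.575 430 0.08046411469665302
0.585 235 0.08045096232941083
0.595 0 0
```

View pics/wr.png

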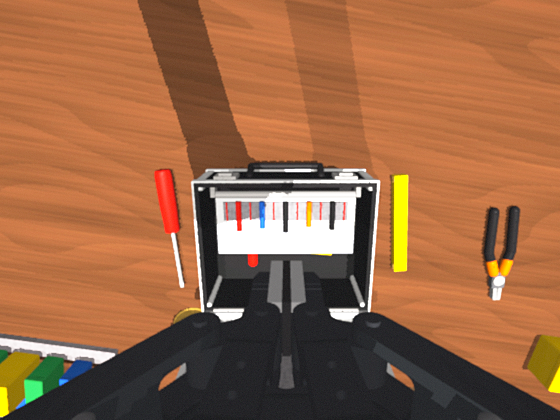

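The wrist view shows the panel flat at (217–353, 193–253). Depth puts it at z = 0.0805 all along, against 0.081 expected, and the tip touched down at 0.081. Next is the lid, pushed from behind along its own arc.

```bash
python3 - <<'E'
from h import *
from plant import robot
np.set_printoptions(precision=3,suppress=True)
hs,hz,r,hb=.668,.096,.168,.011
pt=lambda th:(hs-r*np.cos(th)+.022*np.sin(th)+hb, hz+r*np.sin(th)+.022*np.cos(th))
robot.move_straight(tcp(.755,.40),vel=.2)
robot.move_straight(tcp(.755,.262),vel=.15)
w0=robot.sense()["wrist_force"]
for th in np.linspace(1.75,.1,16):
    c=robot.move_straight(tcp(*pt(th)),vel=.08,contact_N=15); st=robot.sense()
    print(round(th,2),c,st["t"],st["wrist_force"]-w0)
    if c: break
else:
    s=pt(0)[0]
    c=robot.move_straight(tcp(s,.105),vel=.02,contact_N=12); st=robot.sense()
    print(c,st["tcp_pos"][2]-.011,st["wrist_force"]-w0,st["t"])
f=robot.grab_frame("top"); np.savez("top2.npz",**f)
E
```

```text
1.75 False 14.6667 [1.069 0.076 0.381]
1.64 False 15.05 [ 1.604 -0.718  0.701]
1.53 False 15.4333 [ 1.661 -0.376 -0.394]
1.42 False 15.8167 [ 0.121 -0.097 -0.277]
1.31 False 16.2 [1.4   0.745 0.326]
1.2 False 16.5833 [ 0.071 -0.309  0.138]
1.09 False 16.9667 [ 0.769 -0.317  0.285]
0.98 False 17.35 [ 0.246 -1.192  0.478]
0.87 False 17.7333 [ 0.406 -1.05   1.351]
0.76 False 18.1167 [1.195 0.214 0.108]
0.65 False 18.5 [ 1.199 -0.626  0.09 ]
0.54 False 18.8833 [ 0.082 -0.087 -0.262]
0.43 False 19.2667 [0.029 0.566 0.439]
0.32 False 19.65 [ 1.609 -0.751 -0.464]
0.21 False 20.0333 [0.652 0.419 0.296]
0.1 False 20.4167 [ 0.343 -0.103  0.679]
True 0.11705829586575948 [-0.731 -1.076  5.612] 21.3417
```

The tip met resistance at z = 0.117, exactly the height of the shut lid's outer face. I'll back off and check.

```bash
python3 - <<'E'
from h import *
from plant import robot
np.set_printoptions(precision=4,suppress=True)
p=robot.sense()["tcp_pos"]
robot.move_straight([p[0],p[1],.35],vel=.15)
robot.goto([.20,.55,.40],[np.pi,0,1.2])
f=robot.grab_frame("top"); P=cloud(f); a=P[...,:2]@EX; b=P[...,:2]@EY-LAT
for s0 in np.arange(.475,.70,.02):
    m=(abs(a-s0)<.006)&(abs(b)<.11); print(round(s0,3),np.median(P[...,2][m]),end=" | ")
m=(P[...,2]>.10)&(P[...,2]<.13)&(a>.4)&(a<.75)&(abs(b)<.2)
r=cv2.minAreaRect(P[m][:,:2].astype(np.float32));print(r,"s,lat",np.array(r[0])@EX,np.array(r[0])@EY)
st=robot.sense();print(st["t"],st["wrist_force"],st["tcp_pos"])
cv2.imwrite("pics/top3.png",cv2.resize(f["image"][140:285,90:300,::-1],None,fx=3.8,fy=3.8))
E
```

```text
0.475 0.06026801841467504 | 0.495 0.11650563584718873 | 0.515 0.11659767419748338 | 0.535 0.11654974114039698 | 0.555 0.11662328705706454 | 0.575 0.11664839519096108 | 0.595 0.11661245630302422 | 0.615 0.11693317165436035 | 0.635 0.11646346493229989 | 0.655 0.11678344180942095 | 0.675 0.1147070574559428 | 0.695 -0.0003889380655717445 | ((0.5574327707290649, 0.1581774204969406), (0.19653096795082092, 0.2440442442893982), 9.503366470336914) s,lat 0.5756469275072402 0.06619671509389478
24.8917 [1.0186 0.0354 0.2253] [0.2014 0.5494 0.3999]
```

View pics/top3.png

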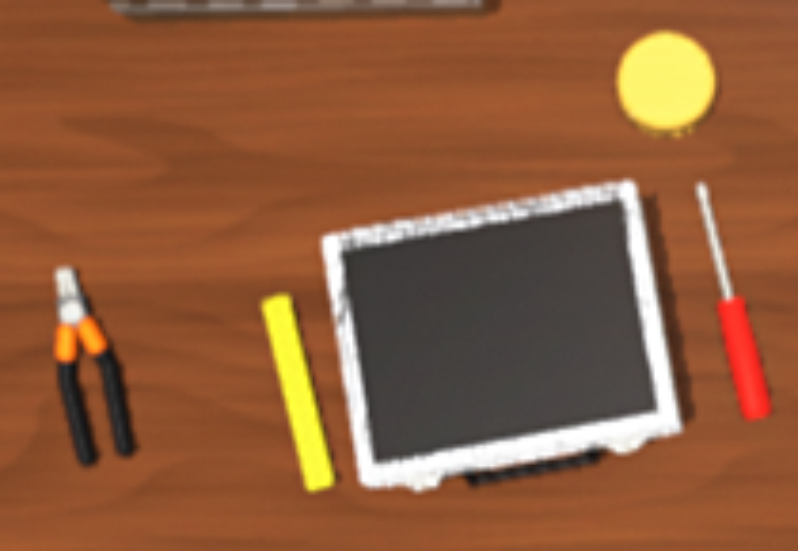

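The lid lies flat and level at z = 0.1166 from front to back, which is fully shut. The case and the surrounding tools look unmoved.

```bash
python3 -c "
from plant import robot
robot.close_job()"
```

```text
the job is handed in; nothing more can be done
```

The tool case is packed: I pushed the panel flat first, then swung the lid fully shut, both with the closed fingertips, and handed the job in at about 25 s.

- **Panel:** it lay flat before I touched the lid. The fingertip met its stop at 81 mm, and the wrist camera read 80–81 mm along the bare board, against 81 mm expected. Strips over the pens read 83–84 mm.
- **Lid:** after I backed the arm off, its outer face read level at 116–117 mm from front to back, against 117 mm for shut.
- **Case:** it stayed at the same heading, and its measured position agreed to within 1–2 mm.
- **Tools:** those on the table looked unmoved. I did not check the level and marker again once the lid was shut, but nothing went below the panel.
- **Forces:** the highest readings I took were about 7 N, at the panel and lid stops.

No check failed or disagreed.

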